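# Turn the jewellery stand to show the burgundy box

## Robot

A 6-joint arm with a two-finger parallel gripper is mounted at the origin on a cart in front of the work surface, level with it; the furniture and walls round the work are solid. World frame = base frame: x ahead of the robot, y to its left, z up, the work surface at z = 0. Lengths are in m, angles in rad, forces in N, time in s.
With the tool pointing down it reaches from about 0.35 to 0.775 m from the base axis. Payload 5.5 kg.
Tool frame: the origin (TCP) lies at the very end of the fingers, on their centre line; the grasp point (between the pads) lies env.pinch_z behind it (env.pinch_z is the distance from the TCP to the grasp point, in m); z points along the fingers, y is the line along which they close (so a half turn about z gives the same grasp; the last joint's range is limited). The gripper opens to 85 mm and grips with 20 to 120 N. Pads are 22 mm wide; open, the fingers measure 114 mm over their backs; the gripper's body (76 mm by 85 mm) begins 54 mm behind the grasp point. The pads swing forward as they close: fully open they stand 13 mm farther back than shut.
Start: joints at [0.994, 0.313, 0.046, 1.304, 0, 1.431], TCP at [0.243, 0.521, 0.231] pointing down, gripper open.
Joint ranges: [-2.76, 2.76], [-0.86, 1.69], [-1.03, 1.26], [-2.2, 2.34], [-1.47, 1.5], [-3.14, 3.14]. Speed limits (rad/s): [2.57, 2.57, 3.14, 3.14, 3.14, 3.14].

## Interface

Orientations are given as a unit quaternion [w, x, y, z].
In Python, from workcell import env, eyes gives the robot as it stands.
- The arm moves only by the shell command python3 -m jog 'ROWS' [FORCE]. ROWS is JSON, one flat list of numbers, 7 for each row, row after row: the shift along the world's x, y, z as a fraction of full scale, then the turn, a rotation vector about the world's x, y, z as a fraction of full scale, then the opening, from -1 (shut) to 1 (fully open), so that 0 is half open. A call has 1 to 12 rows; each row is the pose to reach, as a shift and turn from the pose commanded when the call began, turning the shorter way round; what a row does not reach only later rows make up. Full scale, the value 1, is 20 cm for a shift and pi rad for a turn. A row lasts 1/12 s, in which the tool goes at most 41.7 mm and 7.16 degrees, less where a joint would pass 70% of its speed; a pose out of reach is approached as far as the arm can. A call with a number of a shift or a turn outside -1 to 1 is refused whole. A call with a gripper value outside its range is refused whole. The fingers move at their own pace and stop on an object; FORCE is the grip in N (left out, the last holds). Time passes only in rows, so rows that repeat a pose let the fingers close. It gives the time, the measured TCP pose, the force, the opening and the grip force at its end, in the units of the state.
- env.get_state(): the state, without advancing time (a new reading comes with each control period).
- eyes.read_camera(name): name is "side" or "top"; returns (picture, depth): 420x560x3 uint8, red, green, blue; 420x560 float32, m along the optical axis (not along the pixel's ray), 0 where there is no reading.
- eyes.calibration(name): a dict with "fx", "fy", "cx", "cy" (pixels), "R" (3x3) and "t" (3): a world point X has camera coordinates R X + t. Camera axes: x right, y down, z forward; pixel columns grow to the right and rows downward; lengths in m; the calibration is good to about 2 mm. A picture is of the moment at which its call begins. calibration takes no time and is no camera call.
- env.hand_in(): hands the job in; it is judged then, once.
The state is a dict: "clock": time; "joint_pos": joint angles; "qvel": joint speeds; "tau": joint torques, N m; "tcp_pos": TCP position; "orientation": TCP orientation; "wrist_force": force on the tool from outside, world axes, zero at the start; "ft_torque": the same for the moment, N m; "finger_gap": finger opening in m; "grip_force": force on a finger pad.
Only numpy, scipy, OpenCV 4.12 (cv2) and the standard library are available. Lean on these libraries where they do the work, as an engineer would, in place of code of your own. Each camera call takes 0.05 s, during which the arm holds its last target. There are 200 camera calls.

## Task

Turn the revolving jewellery stand by pushing the wooden pegs on its rim with the fingertips, until the burgundy gift box stands right at the brass pointer, its clasp facing out over it, and leave the stand at rest like that. Push gently, never grip the stand; do not touch or lift any of the boxes on it, and leave the snow globe, the ribbon spool and the gingerbread house beside it alone.

Things in the scene. Friction and masses are not known exactly. Their poses are not given: they have to be found in the camera images.
- stand: foot of the revolving stand, fixed to the table: a dark wooden disc 216 mm across, with a brass pointer on its front (a low strip ending in a brass ball 166 mm from the axis, under 22 mm high). Origin on the table top, on the turning axis; its own -x axis points along the brass pointer, z up. The foot does not turn; it carries the turntable.
- turntable: pale wooden disc 290 mm across, 20 mm thick, that turns about the vertical axis of the foot, endlessly either way, with light friction (about 1 N at the rim); it stays where it is left. Origin on the axis, centre of its underside, 22 mm above the table; its own -x axis points at the burgundy box; z up. The pegs stand on its diagonals (45, 135, 225, 315 degrees from its x axis).
- turntable_centre (a point): point on the turning axis at the upper face of the turntable, a pale wooden disc 290 mm across and 20 mm thick, upper face 42 mm above the table. Four upright dark wooden pegs stand on it 132 mm from the axis, 12 mm thick with a 15 mm ball on top; their tops are 77 mm above the table (35 mm above the disc).
- front_spot (a point): point of the foot 72 mm from the axis straight towards the brass pointer, at the height of the disc's upper face: where the middle of the burgundy box's underside belongs
- burgundy_box: dark red (burgundy) gift box with a gold clasp, 68 x 66 x 36 mm, the only red one on the turntable, standing loose with its centre 72 mm from the axis; origin at the centre of its underside, -x is the clasp side, which faces outward
- black_box_1: black gift box, the same size as the burgundy one, standing loose on the turntable, a quarter turn counter-clockwise (seen from above) from the burgundy box; origin at the centre of its underside, clasp (-x) side facing outward
- black_box_2: black gift box, the same size as the burgundy one, standing loose on the turntable, opposite the burgundy box; origin at the centre of its underside, clasp (-x) side facing outward
- black_box_3: black gift box, the same size as the burgundy one, standing loose on the turntable, a quarter turn clockwise (seen from above) from the burgundy box; origin at the centre of its underside, clasp (-x) side facing outward
- snow_globe: small red and white snow globe, 60 mm across, 77 mm high, standing on the table to the right of the stand; origin at the centre of its underside
- ribbon_spool: spool of green ribbon lying on the table to the right of the stand, 73 x 66 x 24 mm; origin at its underside
- house: gingerbread house ornament, 75 x 92 x 121 mm, standing on the table to the left of the stand; origin at the centre of its underside

How it is judged:
By the outcome, as a careful person would: the job done as asked, in the order asked, and still so for the second after the job is handed in, with the robot touching nothing.
It also fails if it takes over 56 s, if anything falls off the work surface, if the arm or the gripper's body presses on something with over 40 N, if the wrist force passes 120 N, or if a joint passes its speed limit or range.

## Working session

There is one attempt and no reset: what is moved stays moved. The work goes in short steps, Python scripts to look and compute and a shell command to move; the robot and the scene stay as the last step left them, time stands still between calls to the robot, and variables do not carry over. Pictures are saved under pics/ and viewed, at most 10 in all, crops included, and the job is handed in when it is done.

```bash
mkdir -p pics
python3 - <<'E'
from workcell import env, eyes
import cv2,numpy as np
for n in("top","side"):
    p,d=eyes.read_camera(n); np.savez(f"pics/{n}0.npz",p=p,d=d)
    cv2.imwrite(f"pics/{n}0.png",p[:,:,::-1]); c=eyes.calibration(n); print(n,c)
s=env.get_state(); print(s["tcp_pos"],s["orientation"],s["clock"],env.pinch_z,s["finger_gap"])
E
```

```text
top {'fx': 456.0192720963803, 'fy': 456.0192720963803, 'cx': 278.4782747208276, 'cy': 210.34360566224254, 'R': array([[-0.01693676, -0.99980966, -0.00968433],
       [-0.98286703,  0.01842612, -0.18339271],
       [ 0.18353625,  0.00641233, -0.98299203]]), 't': array([-0.01017709,  0.58718878,  1.00331413])}
side {'fx': 475.60670189664506, 'fy': 475.60670189664506, 'cx': 272.7682400012569, 'cy': 202.29351407988736, 'R': array([[ 0.11048682,  0.9938768 ,  0.00125665],
       [ 0.81015378, -0.08933024, -0.57937118],
       [-0.57571131,  0.06503095, -0.81506286]]), 't': array([-0.05187796, -0.45675057,  1.69343756])}
[0.24300457 0.52060971 0.23048146] [-2.91671636e-04  2.16677624e-01  9.76242854e-01 -7.82989793e-04] 0.1 0.0187 0.08537044444909586
```

View pics/top0.png

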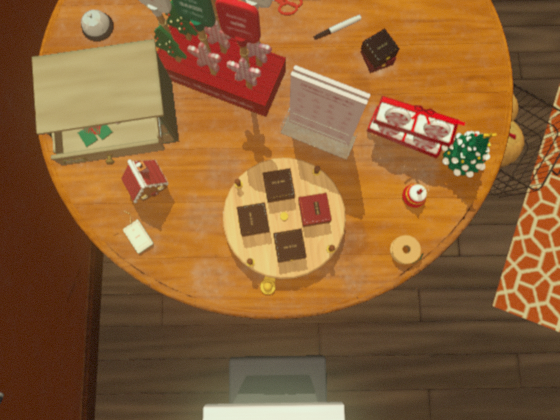

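View pics/side0.png

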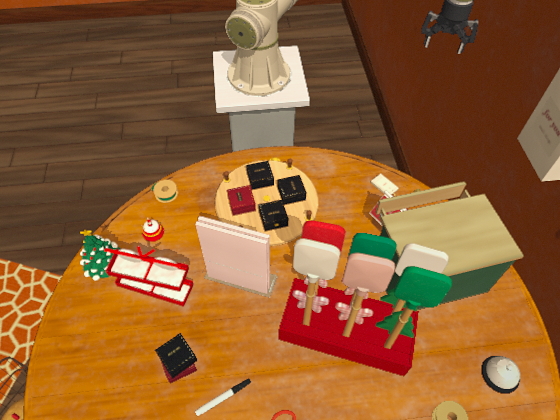

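```bash
cat > h.py <<'E'
import numpy as np
from workcell import env,eyes
def px2w(n,u,v,z):
    c=eyes.calibration(n);R,t=c["R"],c["t"]
    o=-R.T@t; r=R.T@np.array([(u-c["cx"])/c["fx"],(v-c["cy"])/c["fy"],1])
    return o+r*(z-o[2])/r[2]
def w2px(n,X):
    c=eyes.calibration(n);q=c["R"]@np.array(X)+c["t"]
    return c["cx"]+c["fx"]*q[0]/q[2],c["cy"]+c["fy"]*q[1]/q[2]
E
python3 - <<'E'
import cv2
p=cv2.imread("pics/top0.png")[145:305,190:350]   # 160x160 
p=cv2.resize(p[:150],None,fx=4,fy=4,interpolation=cv2.INTER_CUBIC); cv2.imwrite("pics/c0.png",p)
E
```

```text
(no output)
```

View pics/c0.png

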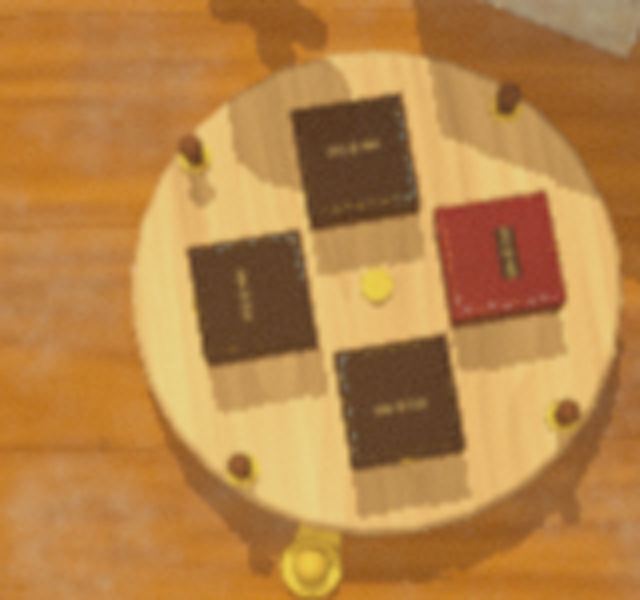

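The crop shows the disc centre at (377,286), the ball of the pointer at (311,565), and pegs at (191,147), (509,93), (567,411) and (239,465). The burgundy box is on the right at about (500,255).

Run:
```python
from h import *
f=lambda x,y:(190+(x+.5)/4-.5,145+(y+.5)/4-.5)
w=lambda x,y,z:px2w("top",*f(x,y),z)[:2]
C=w(377,286,.043); B=w(311,565,.014)
P=[w(*p,.0695) for p in[(191,147),(509,93),(567,411),(239,465)]]
M=np.mean(P,0); print("C",C,"M",M,"ball",B,np.linalg.norm(B-M))
for p in P: e=p-M;print(p.round(4),np.linalg.norm(e).round(4),np.degrees(np.arctan2(e[1],e[0])).round(1))
a=lambda b:np.degrees(np.arctan2(*(b-M)[::-1]))
print("pointer",a(B))
# box top corners
K=[w(*q,.078) for q in[(436,208),(546,193),(565,300),(455,324)]];k=np.mean(K,0);print("box",k,np.linalg.norm(k-M),a(k))
for n,(u,v),z in(("globe",(415,194),.05),("spool",(405,250),.024),("house",(145,180),.06)):print(n,px2w("top",u,v,z))
```

```text
C [ 0.5750281 -0.0329588] M [ 0.57602787 -0.03256721] ball [0.41535881 0.00860551] 0.16586060757025936
[0.654  0.0732] 0.1315 53.6
[ 0.6828 -0.1117] 0.1328 -36.5
[ 0.4971 -0.1382] 0.1319 -126.7
[0.4702 0.0464] 0.1321 143.3
pointer 165.6267957355943
box [ 0.5849459 -0.1030416] 0.07103639836447434 -82.78796462901099
globe [ 0.62058135 -0.34033718  0.05      ]
spool [ 0.49253471 -0.3151537   0.024     ]
house [0.66398651 0.29067713 0.06      ]
```

```bash
python3 -m jog '[0.35,-0.84,0,0,0,0.11,-1, 0.35,-0.84,0,0,0,0.11,-1, 0.35,-0.84,0,0,0,0.11,-1, 0.35,-0.84,0,0,0,0.11,-1, 0.35,-0.84,0,0,0,0.11,-1, 0.35,-0.84,0,0,0,0.11,-1]'
python3 -m jog '[0.35,-0.84,0,0,0,0.11,-1, 0.35,-0.84,0,0,0,0.11,-1, 0.35,-0.84,0,0,0,0.11,-1, 0.35,-0.84,0,0,0,0.11,-1, 0.35,-0.84,0,0,0,0.11,-1, 0.35,-0.84,0,0,0,0.11,-1]'
```

```text
clock: 0.6
tcp_pos: [0.314, 0.3496, 0.2311]
orientation: [-0.0, 0.048, 0.999, -0.001]
wrist_force: [0.4, 0.7, -0.4]
finger_gap: 0.0123
grip_force: 0.0
clock: 1.1
tcp_pos: [0.3853, 0.181, 0.2311]
orientation: [0.0, -0.124, 0.992, -0.001]
wrist_force: [1.1, 0.7, 0.4]
finger_gap: -0.0001
grip_force: 0.0
```

```bash
python3 -m jog '[0.35,-0.84,0,0,0,0.11,-1, 0.35,-0.84,0,0,0,0.11,-1, 0.35,-0.84,0,0,0,0.11,-1, 0.35,-0.84,0,0,0,0.11,-1, 0.35,-0.84,0,0,0,0.11,-1, 0.35,-0.84,0,0,0,0.11,-1]'
python3 -m jog '[0.35,-0.84,0,0,0,0.11,-1, 0.35,-0.84,0,0,0,0.11,-1, 0.35,-0.84,0,0,0,0.11,-1, 0.35,-0.84,0,0,0,0.11,-1, 0.35,-0.84,0,0,0,0.11,-1, 0.35,-0.84,0,0,0,0.11,-1, 0.35,-0.84,0,0,0,0.11,-1]'
python3 - <<'E'
from h import *
print(env.get_state()["tcp_pos"],env.get_state()["orientation"],env.get_state()["joint_pos"])
M=np.array([.576,-.0327]);R=.133
# arc way-points of tool centre every 6.4deg
for t in np.arange(-113,-242,-8):
    print(t,(M+R*np.array([np.cos(np.radians(t)),np.sin(np.radians(t))])).round(4))
E
```

```text
clock: 1.6
tcp_pos: [0.4561, 0.0128, 0.2309]
orientation: [0.0, -0.293, 0.956, -0.001]
wrist_force: [0.3, -1.2, 0.7]
finger_gap: -0.0001
grip_force: 0.0
clock: 2.18
tcp_pos: [0.5235, -0.1508, 0.2303]
orientation: [-0.0, -0.455, 0.891, 0.001]
wrist_force: [0.0, -0.4, -0.4]
finger_gap: 0.0005
grip_force: 0.0
[ 0.52352165 -0.1508172   0.23033446] [-3.91524645e-04 -4.54684883e-01  8.90651717e-01  1.01120956e-03] [-4.28218082e-01  2.56368267e-01 -3.33904057e-02  1.28310877e+00
  6.43281632e-04 -1.37225610e+00]
-113 [ 0.524  -0.1551]
-121 [ 0.5075 -0.1467]
-129 [ 0.4923 -0.1361]
-137 [ 0.4787 -0.1234]
-145 [ 0.4671 -0.109 ]
-153 [ 0.4575 -0.0931]
-161 [ 0.4502 -0.076 ]
-169 [ 0.4454 -0.0581]
-177 [ 0.4432 -0.0397]
-185 [ 0.4435 -0.0211]
-193 [ 0.4464 -0.0028]
-201 [0.4518 0.015 ]
-209 [0.4597 0.0318]
-217 [0.4698 0.0473]
-225 [0.482  0.0613]
-233 [0.496  0.0735]
-241 [0.5115 0.0836]
```

```bash
python3 -m jog '[0.005,-0.02,-0.2,0,0,0.025,-1, 0.005,-0.02,-0.4,0,0,0.025,-1, 0.005,-0.02,-0.55,0,0,0.025,-1, 0.005,-0.02,-0.7,0,0,0.025,-1, 0.005,-0.02,-0.8,0,0,0.025,-1, 0.005,-0.02,-0.88,0,0,0.025,-1, 0.005,-0.02,-0.88,0,0,0.025,-1, 0.005,-0.02,-0.88,0,0,0.025,-1]'
python3 - <<'E'
from h import *
import cv2
p,d=eyes.read_camera("side"); cv2.imwrite("pics/s1.png",cv2.resize(p[130:280,190:350,::-1],None,fx=4,fy=4,interpolation=cv2.INTER_CUBIC))
E
```

```text
clock: 2.85
tcp_pos: [0.5233, -0.1527, 0.0549]
orientation: [-0.001, -0.491, 0.871, 0.001]
wrist_force: [-0.4, 0.6, 0.6]
finger_gap: -0.0002
grip_force: 0.0
```

View pics/s1.png

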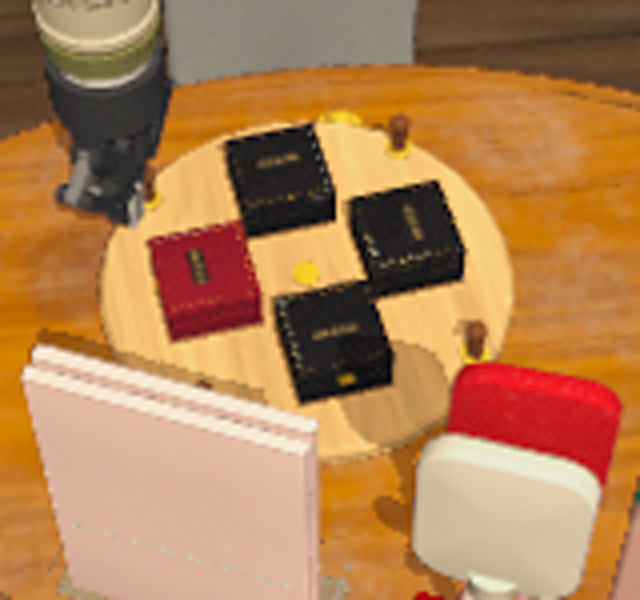

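Gripper tip at about (130,215), just behind the peg at (150,190), clear of the boxes. Next I compute the arc increments.

Run:
```python
import numpy as np
p=lambda t:133*np.array([np.cos(np.radians(t)),np.sin(np.radians(t))])
for s in(-113,-143,-173,-203):
    print(s,[tuple(((p(s-k)-p(s))/200).round(3)) for k in range(3,31,3)])
```

```text
-113 [(np.float64(-0.032), np.float64(0.014)), (np.float64(-0.063), np.float64(0.031)), (np.float64(-0.093), np.float64(0.048)), (np.float64(-0.122), np.float64(0.067)), (np.float64(-0.15), np.float64(0.088)), (np.float64(-0.176), np.float64(0.11)), (np.float64(-0.202), np.float64(0.134)), (np.float64(-0.227), np.float64(0.159)), (np.float64(-0.25), np.float64(0.185)), (np.float64(-0.271), np.float64(0.212))]
-143 [(np.float64(-0.02), np.float64(0.028)), (np.float64(-0.039), np.float64(0.058)), (np.float64(-0.056), np.float64(0.088)), (np.float64(-0.072), np.float64(0.119)), (np.float64(-0.085), np.float64(0.151)), (np.float64(-0.098), np.float64(0.184)), (np.float64(-0.108), np.float64(0.217)), (np.float64(-0.117), np.float64(0.251)), (np.float64(-0.124), np.float64(0.285)), (np.float64(-0.129), np.float64(0.319))]
-173 [(np.float64(-0.003), np.float64(0.035)), (np.float64(-0.005), np.float64(0.069)), (np.float64(-0.005), np.float64(0.104)), (np.float64(-0.002), np.float64(0.139)), (np.float64(0.002), np.float64(0.174)), (np.float64(0.007), np.float64(0.208)), (np.float64(0.015), np.float64(0.242)), (np.float64(0.024), np.float64(0.275)), (np.float64(0.035), np.float64(0.308)), (np.float64(0.048), np.float64(0.341))]
-203 [(np.float64(0.014), np.float64(0.032)), (np.float64(0.031), np.float64(0.063)), (np.float64(0.048), np.float64(0.093)), (np.float64(0.067), np.float64(0.122)), (np.float64(0.088), np.float64(0.15)), (np.float64(0.11), np.float64(0.176)), (np.float64(0.134), np.float64(0.202)), (np.float64(0.159), np.float64(0.227)), (np.float64(0.185), np.float64(0.25)), (np.float64(0.212), np.float64(0.271))]
```

```bash
python3 -m jog '[-0.032,0.014,0,0,0,-0.017,-1, -0.063,0.031,0,0,0,-0.033,-1, -0.093,0.048,0,0,0,-0.05,-1, -0.122,0.067,0,0,0,-0.067,-1, -0.15,0.088,0,0,0,-0.083,-1, -0.176,0.11,0,0,0,-0.1,-1, -0.202,0.134,0,0,0,-0.117,-1, -0.227,0.159,0,0,0,-0.133,-1, -0.25,0.185,0,0,0,-0.15,-1, -0.271,0.212,0,0,0,-0.167,-1]'
python3 - <<'E'
from h import *
import cv2
p,d=eyes.read_camera("side"); q,_=eyes.read_camera("top")
f=lambda a:cv2.resize(a[:,:,::-1],None,fx=2.5,fy=2.5,interpolation=cv2.INTER_CUBIC)
cv2.imwrite("pics/s2.png",np.hstack([f(p[130:290,190:350]),f(q[145:305,200:360])]))
E
```

```text
clock: 3.73
tcp_pos: [0.4713, -0.1128, 0.0575]
orientation: [0.001, -0.246, 0.969, -0.001]
wrist_force: [-0.2, -2.0, -0.2]
finger_gap: -0.0003
grip_force: 0.6
```

View pics/s2.png

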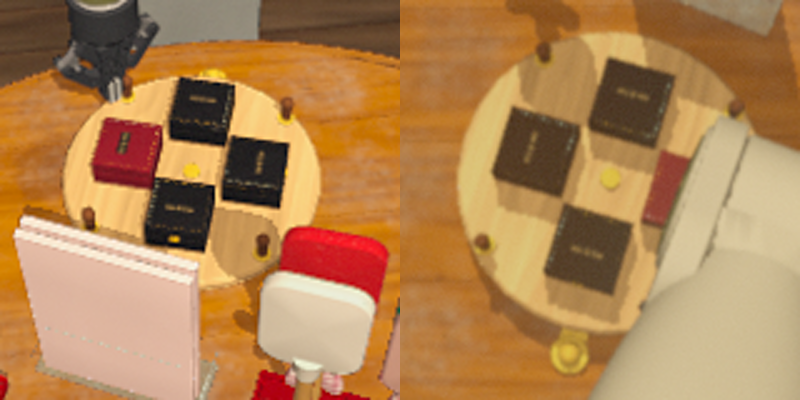

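The stand is turning: the fingertips are against the peg at (125,90) in the left (side camera) half, and the boxes are undisturbed. I'll continue the sweep.

```bash
python3 -m jog '[-0.02,0.028,0,0,0,-0.017,-1, -0.039,0.058,0,0,0,-0.033,-1, -0.056,0.088,0,0,0,-0.05,-1, -0.072,0.119,0,0,0,-0.067,-1, -0.085,0.151,0,0,0,-0.083,-1, -0.098,0.184,0,0,0,-0.1,-1, -0.108,0.217,0,0,0,-0.117,-1, -0.117,0.251,0,0,0,-0.133,-1, -0.124,0.285,0,0,0,-0.15,-1, -0.129,0.319,0,0,0,-0.167,-1]'
python3 -m jog '[-0.003,0.035,0,0,0,-0.017,-1, -0.005,0.069,0,0,0,-0.033,-1, -0.005,0.104,0,0,0,-0.05,-1, -0.002,0.139,0,0,0,-0.067,-1, 0.002,0.174,0,0,0,-0.083,-1, 0.007,0.208,0,0,0,-0.1,-1, 0.015,0.242,0,0,0,-0.117,-1, 0.024,0.275,0,0,0,-0.133,-1, 0.035,0.308,0,0,0,-0.15,-1, 0.048,0.341,0,0,0,-0.167,-1, 0.048,0.341,0,0,0,-0.167,-1, 0.048,0.341,0,0,0,-0.167,-1]'
python3 - <<'E'
from h import *
import cv2
p,d=eyes.read_camera("side"); q,_=eyes.read_camera("top")
f=lambda a:cv2.resize(a[:,:,::-1],None,fx=2.5,fy=2.5,interpolation=cv2.INTER_CUBIC)
cv2.imwrite("pics/s3.png",np.hstack([f(p[130:290,190:350]),f(q[145:305,200:360])]))
E
```

```text
clock: 4.67
tcp_pos: [0.4456, -0.049, 0.0568]
orientation: [0.001, 0.013, 1.0, -0.001]
wrist_force: [-0.4, -1.7, 0.2]
finger_gap: 0.0002
grip_force: 0.6
clock: 5.67
tcp_pos: [0.4549, 0.0196, 0.0563]
orientation: [0.001, 0.27, 0.963, 0.0]
wrist_force: [-0.7, -0.5, -0.3]
finger_gap: -0.0002
grip_force: 0.0
```

View pics/s3.png

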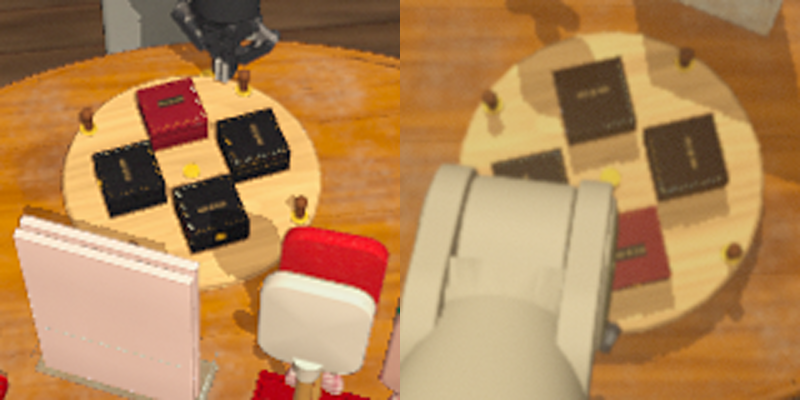

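Visible pegs in the right (top camera) half: (491,99), (687,57) and (735,251). The burgundy box is just short of the front.

Run:
```python
from h import *
M=np.array([.576,-.0327])
for x,y in[(91,99),(287,57),(335,251)]:
    e=px2w("top",200+(x+.5)/2.5-.5,145+(y+.5)/2.5-.5,.0695)[:2]-M
    print(np.linalg.norm(e),np.degrees(np.arctan2(e[1],e[0])))
e=env.get_state()["tcp_pos"][:2]-M;print(np.linalg.norm(e),np.degrees(np.arctan2(*e[::-1])))
```

```text
0.13006011384944322 56.83815059850586
0.13043163214346232 -34.28191242705577
0.13326749955745676 -123.63521385829382
0.13232453785202916 156.8668116046695
```

```bash
python3 -m jog '[0.014,0.032,0,0,0,-0.017,-1, 0.031,0.063,0,0,0,-0.033,-1, 0.048,0.093,0,0,0,-0.05,-1, 0.067,0.122,0,0,0,-0.067,-1, 0.088,0.15,0,0,0,-0.083,-1, 0.11,0.176,0,0,0,-0.1,-1, 0.134,0.202,0,0,0,-0.117,-1, 0.146,0.215,0,0,0,-0.125,-1, 0.155,0.223,0,0,0,-0.13,-1, 0.159,0.227,0,0,0,-0.133,-1, 0.159,0.227,0,0,0,-0.133,-1, 0.159,0.227,0,0,0,-0.133,-1]'
python3 - <<'E'
from h import *
import cv2
q,_=eyes.read_camera("top")
f=lambda a:cv2.resize(a[:,:,::-1],None,fx=4,fy=4,interpolation=cv2.INTER_CUBIC)
cv2.imwrite("pics/s4.png",f(q[145:295,190:350]))
M=np.array([.576,-.0327])
e=env.get_state()["tcp_pos"][:2]-M;print(np.linalg.norm(e),np.degrees(np.arctan2(*e[::-1])))
E
```

```text
clock: 6.77
tcp_pos: [0.4857, 0.0647, 0.0554]
orientation: [0.0, 0.465, 0.885, 0.0]
wrist_force: [0.2, -1.0, -0.8]
finger_gap: 0.0001
grip_force: 0.0
0.1328438187214366 132.862380287302
```

View pics/s4.png

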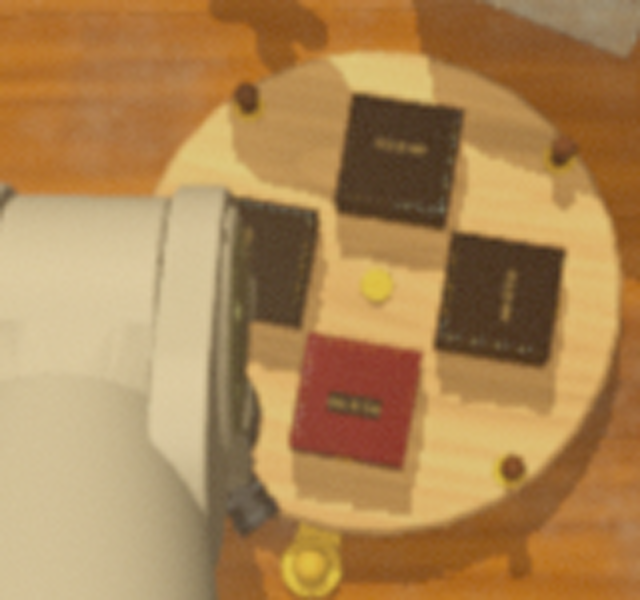

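The burgundy box is nearly at the pointer. Pegs are at (246,99), (561,151) and (512,467), and the pointer ball at (311,565).

Run:
```python
from h import *
M=np.array([.576,-.0327])
def g(x,y,z):
    return px2w("top",190+(x+.5)/4-.5,145+(y+.5)/4-.5,z)[:2]
def a(e): return np.linalg.norm(e).round(4),np.degrees(np.arctan2(e[1],e[0])).round(2)
P=[g(246,98,.0695),g(561,150,.0695),g(512,467,.0695)]
print((P[0]+P[2])/2)
for p in P: print(a(p-M))
print(a(P[0]-P[2]))
k=np.mean([g(*q,.078) for q in[(310,335),(421,350),(403,467),(291,449)]],0);print("box",a(k-M))
print("pointer",a(g(311,565,.014)-M))
```

```text
[ 0.57455146 -0.03255596]
(np.float64(0.1298), np.float64(34.69))
(np.float64(0.1297), np.float64(-56.23))
(np.float64(0.1321), np.float64(-146.12))
(np.float64(0.2619), np.float64(34.28))
box (np.float64(0.0725), np.float64(169.87))
pointer (np.float64(0.1659), np.float64(165.58))
```

```bash
python3 -m jog '[0.008,0.007,0,0,0,-0.005,-1, 0.016,0.014,0,0,0,-0.01,-1, 0.023,0.02,0,0,0,-0.015,-1, 0.028,0.025,0,0,0,-0.018,-1, 0.033,0.029,0,0,0,-0.021,-1, 0.033,0.029,0,0,0,-0.021,-1, 0.033,0.029,0,0,0,-0.021,-1]'
python3 -m jog '[-0.05,-0.045,0,0,0,0,-1, -0.1,-0.09,0,0,0,0,-1, -0.1,-0.09,0.2,0,0,0,-1, -0.1,-0.09,0.4,0,0,0,-1, -0.1,-0.09,0.6,0,0,0,-1, -0.1,0.2,0.8,0,0,0,-1, -0.1,0.5,0.8,0,0,0,-1, -0.1,0.8,0.8,0,0,0,-1, -0.1,1,0.8,0,0,0,-1, -0.1,1,0.8,0,0,0,-1]'
python3 - <<'E'
from h import *
import cv2
q,_=eyes.read_camera("top")
f=lambda a:cv2.resize(a[:,:,::-1],None,fx=4,fy=4,interpolation=cv2.INTER_CUBIC)
cv2.imwrite("pics/s5.png",f(q[145:295,190:350]))
E
```

```text
clock: 7.4
tcp_pos: [0.4925, 0.0708, 0.0553]
orientation: [0.0, 0.494, 0.869, 0.0]
wrist_force: [0.7, 0.3, 0.4]
finger_gap: -0.0002
grip_force: 0.0
clock: 8.23
tcp_pos: [0.4723, 0.2546, 0.2153]
orientation: [0.001, 0.494, 0.869, 0.001]
wrist_force: [0.3, -0.4, -0.4]
finger_gap: 0.0004
grip_force: 0.0
```

View pics/s5.png

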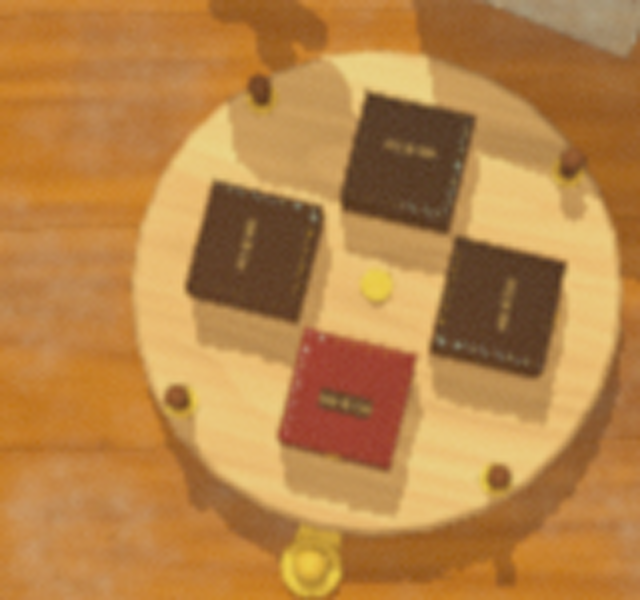

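Arm withdrawn and everything undisturbed. Pegs are at (260,89), (572,160), (498,478) and (178,397), with the burgundy box facing the pointer ball.

Run:
```python
from h import *
import cv2
def g(x,y,z): return px2w("top",190+(x+.5)/4-.5,145+(y+.5)/4-.5,z)[:2]
def a(e): return np.linalg.norm(e).round(4),np.degrees(np.arctan2(e[1],e[0])).round(2)
P=[g(*q,.0695) for q in[(260,88),(572,160),(498,478),(178,397)]]
M=np.mean(P,0);print(M,a(P[0]-P[2]),a(P[1]-P[3]))
k=np.mean([g(*q,.078) for q in[(306,328),(416,353),(390,469),(279,440)]],0);print("box",a(k-M))
# pointer ball and gold hub by colour, subpixel
im=np.load("pics/top0.npz")["p"].astype(int)
for n,(u,v),z in(("ball",(268,286),.014),("hub",(284,216),.043)):
    s=im[v-9:v+10,u-9:u+10]; m=(s[...,2]<90)&(s[...,0]>150)&(s[...,1]>130)
    y,x=np.nonzero(m);c=px2w("top",u-9+x.mean(),v-9+y.mean(),z)[:2];print(n,len(x),c,a(c-M))
# front box edges: red blob min-area rect in the current picture
q,_=eyes.read_camera("top"); h=cv2.cvtColor(q,cv2.COLOR_RGB2HSV)
m=((h[...,1]>130)&((h[...,0]>170)|(h[...,0]<5))).astype(np.uint8);m[:210]=0;m[275:]=0;m[:,:250]=0;m[:,310:]=0
K=[px2w("top",*p,.078)[:2] for p in np.argwhere(m)[:,::-1]]
K=np.array(K,np.float32);print(len(K),cv2.minAreaRect(K*1000),a(K.mean(0)-M))
```

```text
[ 0.57501008 -0.03282977] (np.float64(0.2634), np.float64(29.91)) (np.float64(0.2634), np.float64(-59.65))
box (np.float64(0.071), np.float64(165.64))
ball 226 [0.41687839 0.00806656] (np.float64(0.1633), np.float64(165.5))
hub 127 [ 0.58528719 -0.03187967] (np.float64(0.0103), np.float64(5.28))
206 ((504.6731872558594, -14.876533508300781), (57.216129302978516, 57.017391204833984), 75.77682495117188) (np.float64(0.0701), np.float64(164.27))
```

```bash
python3 -m jog '[0,0,0,0,0,0,-1, 0,0,0,0,0,0,-1]' && python3 -c "
from workcell import env
print(env.hand_in())"
```

```text
clock: 8.5
tcp_pos: [0.472, 0.2524, 0.2141]
orientation: [-0.0, 0.494, 0.87, -0.0]
wrist_force: [0.6, -0.6, -0.1]
finger_gap: 0.0001
grip_force: 0.0
the job is handed in; nothing more can be done
None
```

I handed the job in with the burgundy box at the brass pointer, its clasp facing out, within about 0.5° by the last camera measurement; the stand is at rest, and the arm is withdrawn and touching nothing.

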